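# Ready the balance and open the tablet jar

### The job

Get ready to weigh digestion tablets: first set the steel weighing dish down, without dropping it, centred on the round pan of the balance and let go of it. Then open the white jar with the orange safety cap where it stands in the blue rack: press the cap down, keep it pressed while you twist it anticlockwise until it is free, and lift it off. Finish while still holding the cap level, straight above the open jar with about 50 mm between the cap and the jar's mouth; leave the jar standing in its well, the dish on the pan and everything else where it is.

Things in the scene. Friction and masses are not known exactly. Their poses are not given: they have to be found in the camera images.
- dish_mid (a point): Round open steel weighing dish, 60 mm outer diameter (58 at the foot), 28 mm high, wall 3 mm, 60 g, standing loose on the bench in the open lane between rack and balance. The point lies on its axis half-way up, 14 mm above its underside; z is up.
- pan_top (a point): Centre of the upper face of the balance's round steel pan, 90 mm in diameter, 74 mm above the bench; z is up. The fixed grey housing below it (210 mm along this point's x, 150 mm along y, its centre 20 mm towards -x from this point) has its top 18 mm lower than the pan's face; its display end points along -x.
- jar: White square plastic jar, 60 x 60 mm, 0.4 kg, loose in one of the three wells of the rack (which one varies). Origin at the centre of its underside, x and y square to its sides, z up. Body 66 mm high, then a shoulder up to 80 mm, then the neck (46 mm over its lugs), mouth at 102 mm. The well keeps it from turning; nothing holds it down.
- cap_mid (a point): Orange ribbed safety cap on the white jar, 54 mm diameter, 28 mm high, 40 g. Point on its axis half-way up, 14 mm below its flat top; z up, x to the black pointer on its top. Locked, it sits coaxial on the jar with this point 104.5 mm above the jar's origin and its x along the jar's x (within 0.08 rad). The upper 9 mm give the firmest grip.
- liner (a joint): How far the cap is pressed down on the jar, in m: a sprung liner inside the cap (0 when locked, -0.0025 when the cap is off, 0.0065 fully pressed). Spring force 4 N at 0, 1.5 N more per mm, 13.5 N at the bottom. Past 0.0035 (9 N) the cap turns anticlockwise seen from above (clockwise is blocked); turned 0.72 to 1.4 rad (aim at 1.05, 60 degrees) it lifts straight off.
- jar_rim (a point): Centre of the white jar's mouth, 102 mm above its underside; z is up.
- rack: Fixed blue plastic bottle rack, 90 x 290 mm, 34 mm high, long side along its y, with three square wells (62 mm, 26 mm deep) in a row 100 mm apart. Origin at the centre of its underside.
- jar_amber: Brown jar with black cap, in a well of the rack, 60 x 60 mm, 116 mm high, cap 54 mm diameter; origin under its centre. Leave it alone.
- jar_blue: Cream jar with blue cap, in a well of the rack, 60 x 60 mm, 116 mm high, cap 54 mm diameter; origin under its centre. Leave it alone.
- beaker: Glass beaker, 68 mm diameter, 90 mm high; origin under its centre. Leave it alone.
- washbottle: White wash bottle with red top, 68 mm diameter, 200 mm high with its spout, which reaches 75 mm out along its x; origin under its centre. Leave it alone.
- spatula: Steel spatula with a wooden handle, 200 mm long along its x, lying on the bench. Leave it alone.
- cylinder: Glass measuring cylinder on a blue foot (67 mm), 195 mm high; origin under its centre. Leave it alone.
There are look-alikes about, which are no part of the job. Leave any pink or purple look-alike of the part that bears dish_mid alone.

How it is judged:
On the way, in this order (a step that is already met when the one before it is completed fails the run):
1. the dish stands released, centred on the pan (horizontal distance between dish_mid and pan_top below 0.007 m and z of dish_mid in the frame of pan_top between 0.01 and 0.018 m and angle between dish_mid's own z axis and vertical below 0.06 rad and contact force between dish and the fingers below 0.05 N and linear speed of dish below 0.02 m/s), for 0.2 s.
2. the cap is pressed down on the jar (z of cap_mid in the frame of jar between 0.094 and 0.1025 m), for 0.05 s.
3. the cap is twisted free while still on the jar (z of cap_mid in the frame of jar below 0.11 m and horizontal distance between cap_mid and jar_rim below 0.006 m and angle between the x axis of cap_mid and the x axis of jar, either way round above 0.66 rad), for 0.05 s.
At the end, for the whole second after the job is handed in: The gripper still holds the cap, at rest, level within 0.2 rad, off the jar, its lower edge 25 to 100 mm above the jar's mouth and its axis within 20 mm of the jar's; the jar stands upright on the floor of its well; the dish stands flat on the pan within 7 mm of its centre (z of cap_mid in the frame of jar_rim between 0.039 and 0.114 m and horizontal distance between cap_mid and jar_rim below 0.02 m and angle between cap_mid's own z axis and vertical below 0.2 rad and linear speed of cap below 0.03 m/s and contact force between cap and the fingers above 1 N and contact force between cap and jar below 0.05 N and z of jar in the frame of rack below 0.012 m and angle between jar's own z axis and vertical below 0.08 rad and horizontal distance between dish_mid and pan_top below 0.007 m and z of dish_mid in the frame of pan_top between 0.01 and 0.018 m and angle between dish_mid's own z axis and vertical below 0.06 rad); the arm keeps its last pose, push and grip.
It fails at once if the dish is dropped onto the balance (falling faster than 0.6 m/s) (linear speed of dish above 0.6 m/s and contact force between dish and the fingers below 0.02 N and horizontal distance between dish_mid and pan_top below 0.08 m).
It fails at once if the white jar is lifted more than 15 mm or tipped (z of jar in the frame of rack above 0.023 m or angle between jar's own z axis and vertical above 0.25 rad).
It fails at once if another jar is tipped or lifted out of its well (angle between any of jar_amber, jar_blue's own z axis and vertical above 0.25 rad or distance of any of jar_amber, jar_blue from where it was at the start of the episode above 0.02 m).
It fails at once if the beaker, wash bottle, spatula or measuring cylinder is shifted more than 20 mm or tipped (distance of any of beaker, washbottle, spatula, cylinder from where it was at the start of the episode above 0.02 m or angle between any of beaker, washbottle, cylinder's own z axis and vertical above 0.3 rad).
It also fails if it takes over 51 s, if anything falls off the work surface, if the arm or the gripper's body presses on something with over 40 N, if the wrist force passes 120 N, or if a joint passes its speed limit or range.

### The arm

A 7-joint arm with a two-finger parallel gripper is mounted at the origin on the work surface. World frame = base frame: x ahead of the robot, y to its left, z up, the work surface at z = 0. Lengths are in m, angles in rad, forces in N, time in s.
With the tool pointing down it reaches from about 0.4 to 0.875 m from the base axis. Payload 4.4 kg.
Tool frame: the origin (TCP) lies midway between the tips of the shut fingers; the grasp point (between the pads) lies hold_point_z behind it (hold_point_z is the distance from the TCP to the grasp point, in m); z points along the fingers, y is the line along which they close (so a half turn about z gives the same grasp; the last joint's range is limited). The gripper opens to 85 mm and grips with 20 to 120 N. Pads are 22 mm wide; open, the fingers measure 114 mm over their backs; the gripper's body (76 mm by 85 mm) begins 54 mm behind the grasp point. The pads swing forward as they close: fully open they stand 13 mm farther back than shut.
Start: joints at [1.171, 0.628, 0.038, 1.517, -0.027, 0.996, -0.02], TCP at [0.213, -0.614, 0.231] pointing down, gripper open.
Joint ranges: [-3.06, 3.06], [-0.37, 2.12], [-1.25, 1.32], [0.18, 2.47], [-1.1, 4.24], [0.23, 1.98], [-2.94, 2.94]. Speed limits (rad/s): [2.57, 2.57, 3.14, 3.14, 3.14, 3.14, 3.14].

### API

Orientations are given as a unit quaternion [w, x, y, z].
In Python, from bench import observe, snapshot, camera_info, close_job, hold_point_z gives the robot as it stands.
- The arm moves only by the tool drive_tool, never from a script. Its argument "commands" is a list that holds one entry, the list of rows, each a list of 7 numbers: the opening, from -1 (shut) to 1 (fully open), so that 0 is half open, then the shift along the tool's x, y, z in units of 0.2 m (1.0 is 0.2 m), then the turn, a rotation vector about the tool's x, y, z in units of 90 degrees (1.0 is 90 degrees). A call has exactly 8 rows; each row shifts and turns the commanded pose from where the row before left it, along the tool's axes as they then stand; what a row does not reach is not made up. A row lasts 1/10 s, in which the tool goes at most 50 mm and 8.59 degrees, less where a joint would pass 70% of its speed; a pose out of reach is approached as far as the arm can. A call with a number of a shift or a turn outside -1 to 1 is refused whole. A call with a gripper value outside its range is refused whole. The fingers move at their own pace and stop on an object; "force" is the grip in N (left out, the last holds). Time passes only in rows, so rows that do not move let the fingers close, or fill a call up. It gives the time, the measured TCP pose, the force, the opening and the grip force at its end, in the units of the state.
- observe(): the state, without advancing time (a new reading comes with each control period).
- snapshot(name): name is "scene" or "top" or "wrist"; returns the picture (384x512x3 uint8, red, green, blue); there is no depth.
- camera_info(name): a dict with "intrinsics" (3x3 intrinsics, pixels), "xyz" and "attitude" of the camera in the world. Camera axes: x right, y up, looking along -z (the intrinsics and any distortion apply to the point x, -y, -z); pixel columns grow to the right and rows downward; lengths in m; the calibration is good to about 2 mm. A picture is of the moment at which its call begins: read the wrist's pose just before it. camera_info takes no time and is no camera call; for the wrist camera it gives the pose at the moment of the call.
- close_job(): hands the job in; it is judged then, once.
The state is a dict: "t": time; "qpos": joint angles; "qd": joint speeds; "tau": joint torques, N m; "tool_pos": TCP position; "orientation": TCP orientation; "wrist_force": force on the tool from outside, world axes, zero at the start; "ft_torque": the same for the moment, N m; "grip_width": finger opening in m; "finger_force": force on a finger pad.
Only numpy, scipy, OpenCV 4.12 (cv2) and the standard library are available. Lean on these libraries where they do the work, as an engineer would, in place of code of your own. Each camera call takes 0.05 s, during which the arm holds its last target. There are 200 camera calls.

## Working session

There is one attempt and no reset: what is moved stays moved. The work goes in short steps, Python scripts to look and compute and a tool call to move; the robot and the scene stay as the last step left them, time stands still between calls to the robot, and variables do not carry over. Pictures are saved under pics/ and viewed, at most 10 in all, crops included, and the job is handed in when it is done.

Besides the shell and the picture viewer there is one more tool, called after ">>>" by a JSON object that holds its "fn" and its "kwargs", one argument or row to a line. drive_tool: Moves the arm, as the interface text tells. Its arguments: {"type":"object","properties":{"commands":{"type":"array","items":{"type":"array","items":{"type":"array","items":{"type":"number","minimum":-1,"maximum":1}}}},"force":{"type":"number"}},"required":["commands"]}

```bash
mkdir -p pics; ls; python3 - <<'E'
from bench import *
import cv2,numpy as np
print(observe()); print(hold_point_z if not callable(hold_point_z) else hold_point_z())
for n in("scene","top"):
    i=snapshot(n); cv2.imwrite(f"pics/{n}0.png",i[:,:,::-1]); print(n,camera_info(n))
E
```

```text
pics
{'t': 0.0, 'qpos': array([ 1.17119664,  0.62936249,  0.03843101,  1.51839684, -0.02700469,
        0.99630412, -0.01999843]), 'qd': array([ 0.00089353,  0.00038157, -0.00080823,  0.00043198, -0.00027016,
       -0.00034257, -0.00180583]), 'tau': array([-4.46612275e-04, -5.63393354e+01,  1.22621387e+00, -1.93445224e+01,
        1.10782121e-02,  1.05493769e-02, -1.04824352e-05]), 'tool_pos': array([ 0.21278534, -0.61350128,  0.23036907]), 'orientation': array([-9.61552510e-04,  9.86103452e-01,  1.66129555e-01, -1.70604734e-04]), 'wrist_force': array([ 0.03782743, -0.80718555, -0.41357349]), 'ft_torque': array([-0.00294779,  0.03357775, -0.02340286]), 'finger_force': 0.0, 'grip_width': 0.08526408217816768}
0.0187
scene {'intrinsics': array([[366.65547567,   0.        , 261.23563452],
       [  0.        , 366.65547567, 192.19304366],
       [  0.        ,   0.        ,   1.        ]]), 'xyz': array([1.11948573, 0.71863911, 0.74718714]), 'attitude': array([0.29682132, 0.16289936, 0.42427126, 0.83985404])}
top {'intrinsics': array([[388.43557454,   0.        , 259.09649374],
       [  0.        , 388.43557454, 191.47821353],
       [  0.        ,   0.        ,   1.        ]]), 'xyz': array([0.38299254, 0.03163989, 1.08782467]), 'attitude': array([ 0.70784883,  0.06178365, -0.05108139, -0.70180019])}
```

View pics/top0.png

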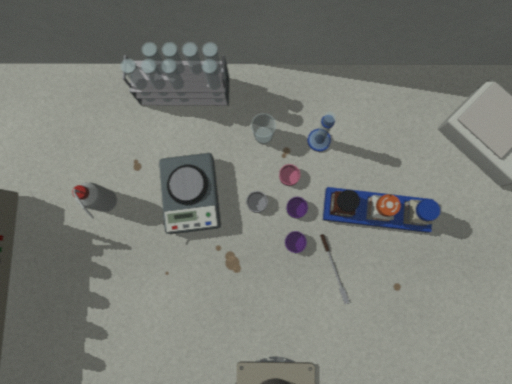

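View pics/scene0.png

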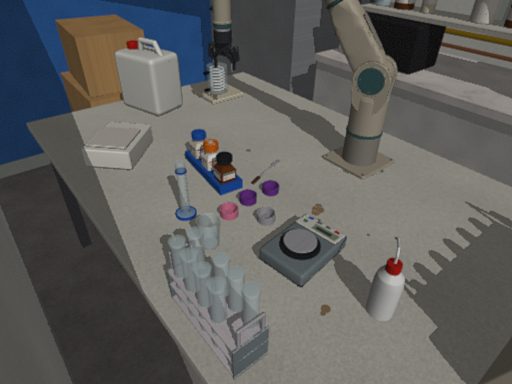

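The top view shows the steel dish at about (257,203), the pan at (186,184) and the orange cap at (388,206). The rack runs left to right, with the jar in the middle well. Next I'll zoom in on these.

```bash
cat > h.py <<'E'
import numpy as np, cv2
from scipy.spatial.transform import Rotation as R
from bench import *
def rot(q): return R.from_quat([q[1],q[2],q[3],q[0]])
def px2w(c,uv,z):
    K=c['intrinsics']; d=np.array([(uv[0]-K[0,2])/K[0,0],-(uv[1]-K[1,2])/K[1,1],-1.])
    d=rot(c['attitude']).apply(d); return c['xyz']+d*(z-c['xyz'][2])/d[2]
def w2px(c,p):
    K=c['intrinsics']; v=rot(c['attitude']).inv().apply(np.asarray(p)-c['xyz']); v=v/-v[...,2:]
    return np.stack([K[0,2]+K[0,0]*v[...,0],K[1,2]-K[1,1]*v[...,1]],-1)
E
python3 - <<'E'
from h import *
t=camera_info("top")
for n,uv,z in(("dish",(257,201),.028),("pan",(186,184),.074),("cap",(388,206),.127),("purple1",(297,207),.028),("pink",(289,175),.028),("washbottle",(90,195),.1)):
    print(n,px2w(t,uv,z).round(4))
for e in [(325,188),(324,220),(432,231),(437,199)]: print("rack",px2w(t,e,.034).round(4))
a=cv2.imread("pics/top0.png")
z=np.vstack([cv2.resize(a[145:245,150:300],None,fx=5,fy=5,interpolation=cv2.INTER_CUBIC)])
w=cv2.resize(a[180:240,320:440],None,fx=5,fy=5,interpolation=cv2.INTER_CUBIC)
cv2.imwrite("pics/c1.png",z); cv2.imwrite("pics/c2.png",w)
E
```

```text
dish [0.5271 0.0541 0.028 ]
pan [0.565  0.2425 0.074 ]
cap [ 0.5037 -0.2729  0.127 ]
purple1 [ 0.5114 -0.0558  0.028 ]
pink [ 0.6007 -0.0341  0.028 ]
washbottle [0.5297 0.4851 0.1   ]
rack [ 0.5638 -0.1324  0.034 ]
rack [ 0.4758 -0.1282  0.034 ]
rack [ 0.4487 -0.4172  0.034 ]
rack [ 0.5356 -0.436   0.034 ]
```

View pics/c1.png

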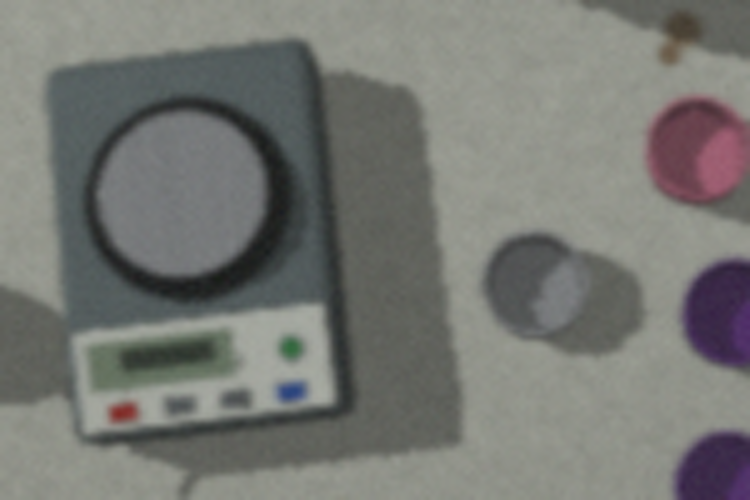

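View pics/c2.png

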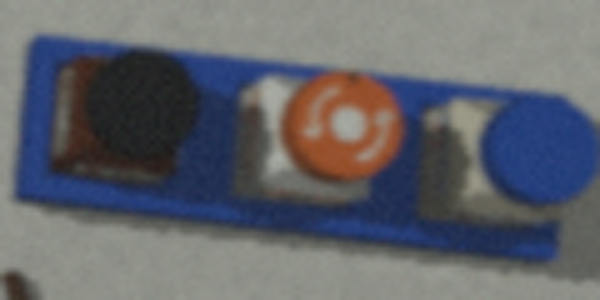

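Refined pixel centres: pan (186.5,183.4), dish rim (256.6,201.8), cap logo (389.4,204.4). The black pointer faces world +x and the rack yaw is about -0.09. First move goes toward the dish.

>>> {"fn": "drive_tool", "kwargs": {
  "commands": [
    [[1, 0.16, -0.165, 0, 0, 0, 0], [1, 0.16, -0.165, 0, 0, 0, 0], [1, 0.16, -0.165, 0, 0, 0, 0], [1, 0.16, -0.165, 0, 0, 0, 0], [1, 0.16, -0.165, 0, 0, 0, 0], [1, 0.16, -0.165, 0, 0, 0, 0], [1, 0.16, -0.165, 0, 0, 0, 0], [1, 0.16, -0.165, 0, 0, 0, 0]]
  ],
  "force": 40
}}

```text
t: 0.9
tool_pos: [0.3687, -0.279, 0.2313]
orientation: [-0.0, 0.986, 0.166, 0.0]
wrist_force: [0.9, -0.1, -0.3]
grip_width: 0.0852
finger_force: 0.0
```

>>> {"fn": "drive_tool", "kwargs": {
  "commands": [
    [[1, 0.16, -0.165, 0, 0, 0, 0], [1, 0.16, -0.165, 0, 0, 0, 0], [1, 0.16, -0.165, 0, 0, 0, 0], [1, 0.16, -0.165, 0, 0, 0, 0], [1, 0.16, -0.165, 0, 0, 0, 0], [1, 0.16, -0.165, 0, 0, 0, 0], [1, 0.16, -0.165, 0, 0, 0, 0], [1, 0, 0, 0, 0, 0, 0]]
  ]
}}

```text
t: 1.7
tool_pos: [0.5067, 0.0186, 0.2312]
orientation: [-0.002, 0.985, 0.171, 0.002]
wrist_force: [-0.8, -0.2, -0.1]
grip_width: 0.0855
finger_force: 0.0
```

```bash
cat >> h.py <<'E'
def go(p,yaw=None):
    o=observe(); r=rot(o['orientation']); d=r.inv().apply(np.asarray(p)-o['tool_pos'])/.2
    x=r.apply([1,0,0]); print('t',round(o['t'],2),'at',o['tool_pos'].round(4),'yaw',round(np.arctan2(x[1],x[0]),4),'tilt',r.apply([0,0,1]).round(4),'shift',d.round(3),'width',round(o['grip_width'],4),'F',o['wrist_force'].round(1),round(float(o['finger_force']),1))
E
python3 - <<'E'
from h import *
t=camera_info("top")
for n,uv,z in(("dish",(256.6,201.8),.028),("pan",(186.5,183.4),.074),("cap",(389.4,204.4),.1265)): print(n,px2w(t,uv,z).round(4))
d=px2w(t,(256.6,201.8),.028); go([d[0],d[1],.2])
c=camera_info("wrist");print(c, w2px(c,d))
cv2.imwrite("pics/w1.png",snapshot("wrist")[:,:,::-1])
E
```

```text
dish [0.5249 0.0552 0.028 ]
pan [0.5667 0.2412 0.074 ]
cap [ 0.5078 -0.2767  0.1265]
t 1.7 at [0.5067 0.0186 0.2312] yaw 0.3444 tilt [ 0.0023  0.0043 -1.    ] shift [ 0.147 -0.141  0.157] width 0.0855 F [-0.8 -0.2 -0.1] 0.0
{'intrinsics': array([[276.89446676,   0.        , 253.56596514],
       [  0.        , 276.89446676, 191.00513901],
       [  0.        ,   0.        ,   1.        ]]), 'xyz': array([0.57727272, 0.0428987 , 0.37365495]), 'attitude': array([ 0.80936431, -0.11692647,  0.08391174, -0.56940007])} [230.81198313 146.61315601]
```

View pics/w1.png

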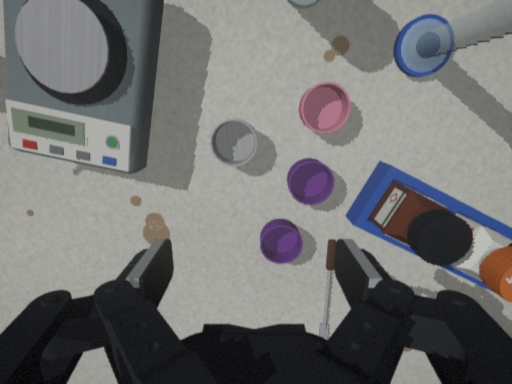

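The wrist view shows the dish rim at about (234,142), the pan face at (62,44), the pink dish at (325,107) and purple ones at (310,181) and (281,241). I'll refine the rim and pan with fits in both cameras.

```bash
cat >> h.py <<'E'
from scipy.optimize import least_squares
def fitcircle(img,c,p0,z,r,sign=0,win=.006):
    """refine centre of horizontal circle (height z, radius r): maximise the image gradient along its outline"""
    g=cv2.GaussianBlur(cv2.cvtColor(img,cv2.COLOR_RGB2GRAY),(0,0),.8).astype(np.float32)
    a=np.linspace(0,2*np.pi,180,endpoint=False); C=np.c_[np.cos(a),np.sin(a),0*a]
    def s(p,r): 
        q=w2px(c,C*r+np.array([p[0],p[1],z])).astype(np.float32)
        return cv2.remap(g,q[:,:1],q[:,1:],cv2.INTER_LINEAR,borderMode=cv2.BORDER_REPLICATE)[:,0]
    best=None; e=.0015
    for dx in np.arange(-win,win+1e-6,.0005):
        for dy in np.arange(-win,win+1e-6,.0005):
            p=(p0[0]+dx,p0[1]+dy); v=s(p,r+e)-s(p,r-e)
            m=np.median(v)*sign if sign else np.mean(np.minimum(abs(v),25))
            if best is None or m>best[0]: best=(m,*p)
    return np.round(best,4)
E
python3 - <<'E'
from h import *
w=camera_info("wrist"); wi=cv2.imread("pics/w1.png")[:,:,::-1]; t=camera_info("top"); ti=cv2.imread("pics/top0.png")[:,:,::-1]
print(px2w(w,(234,142),.028),px2w(w,(62,44),.074))
for n,i,c in(("w",wi.copy(),w),("t",ti.copy(),t)):
    print(n,"dish",fitcircle(i,c,(.525,.057),.028,.030,0,.01),"pan",fitcircle(i,c,(.567,.241),.074,.045,-1,.01))
o=observe();print(rot(w['attitude']).inv().apply(o['tool_pos']-w['xyz']))
E
```

```text
[0.52975187 0.04857022 0.028     ] [0.56979281 0.2348942  0.074     ]
w dish [18.6586  0.5285  0.0485] pan [69.4746  0.5695  0.2355]
t dish [15.8585  0.5255  0.055 ] pan [29.1592  0.567   0.2425]
[-0.00059323 -0.03099513 -0.15786054]
```

>>> {"fn": "drive_tool", "kwargs": {
  "commands": [
    [[1, 0.05, -0.04, 0.15, 0, 0, 0], [1, 0.05, -0.04, 0.15, 0, 0, 0], [1, 0.05, -0.03, 0.15, 0, 0, 0], [1, 0, 0, 0.1, 0, 0, 0], [1, 0, 0, 0, 0, 0, 0], [1, 0, 0, 0, 0, 0, 0], [1, 0, 0, 0, 0, 0, 0], [1, 0, 0, 0, 0, 0, 0]]
  ]
}}

```text
t: 2.55
tool_pos: [0.5262, 0.041, 0.1226]
orientation: [0.0, 0.986, 0.166, 0.001]
wrist_force: [0.3, -0.5, -0.3]
grip_width: 0.0853
finger_force: 0.0
```

```bash
python3 - <<'E'
from h import *
c=camera_info("wrist"); i=snapshot("wrist"); cv2.imwrite("pics/w2.png",i[:,:,::-1])
d=fitcircle(i,c,(.527,.052),.028,.030,0,.01); print("dish",d)
print("pan",fitcircle(i,c,(.567,.239),.074,.045,-1,.01), w2px(c,[.567,.239,.074]))
go([d[1],d[2],.006])
for a in(.028,):
  q=w2px(c,np.array([[np.cos(t)*.03+d[1],np.sin(t)*.03+d[2],a] for t in np.linspace(0,6.28,60)]))
  j=i[:,:,::-1].copy(); cv2.polylines(j,[np.round(q).astype(int)],True,(0,0,255),1)
  p=w2px(c,observe()['tool_pos']); print("tcp px",p); cv2.circle(j,tuple(int(v) for v in p),2,(0,255,0),-1); cv2.imwrite("pics/w2a.png",j)
E
```

```text
dish [20.4754  0.5315  0.054 ]
pan [1.     0.569  0.2385] [-23.03039664  61.36765748]
t 2.6 at [0.5262 0.0411 0.1225] yaw 0.3332 tilt [ 2.2e-03  1.0e-04 -1.0e+00] shift [ 0.045 -0.053  0.583] width 0.0856 F [ 0.7 -0.  -0.3] 0.0
tcp px [252.28283636 245.29624421]
```

View pics/w2a.png

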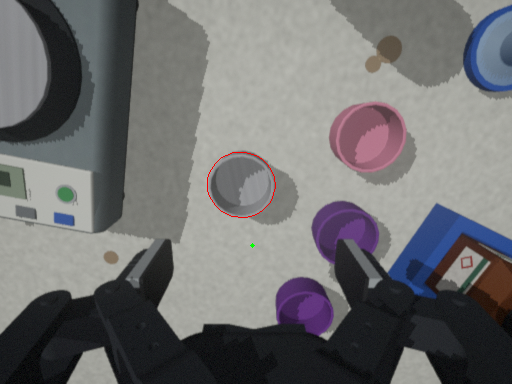

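The fitted circle sits on the dish rim, centred at about (241,185), and the TCP lies at (252,245) midway between the fingertips. I'll go lower for a shorter-range measurement.

>>> {"fn": "drive_tool", "kwargs": {
  "commands": [
    [[1, 0.02, -0.03, 0.12, 0, 0, 0], [1, 0.02, -0.02, 0.12, 0, 0, 0], [1, 0, 0, 0, 0, 0, 0], [1, 0, 0, 0, 0, 0, 0], [1, 0, 0, 0, 0, 0, 0], [1, 0, 0, 0, 0, 0, 0], [1, 0, 0, 0, 0, 0, 0], [1, 0, 0, 0, 0, 0, 0]]
  ]
}}

```text
t: 3.4
tool_pos: [0.53, 0.0534, 0.0739]
orientation: [0.0, 0.986, 0.166, 0.0]
wrist_force: [0.5, 0.2, 0.0]
grip_width: 0.0853
finger_force: 0.0
```

```bash
python3 - <<'E'
from h import *
c=camera_info("wrist"); i=snapshot("wrist"); cv2.imwrite("pics/w3.png",i[:,:,::-1])
d=fitcircle(i,c,(.529,.053),.028,.030,0,.008); print("dish",d)
go([d[1],d[2],.006]); print(observe()['qpos'].round(3))
E
```

```text
dish [20.3732  0.533   0.054 ]
t 3.45 at [0.5299 0.0534 0.0737] yaw 0.3336 tilt [ 6.e-04  0.e+00 -1.e+00] shift [0.015 0.002 0.339] width 0.0853 F [-0.   0.3  0.2] 0.0
[-0.134  0.698 -0.03   1.975  0.042  0.469 -1.431]
```

>>> {"fn": "drive_tool", "kwargs": {
  "commands": [
    [[1, 0.015, 0, 0.14, 0, 0, 0], [1, 0, 0, 0.12, 0, 0, 0], [1, 0, 0, 0.07, 0, 0, 0], [1, 0, 0, 0, 0, 0, 0], [-1, 0, 0, 0, 0, 0, 0], [-1, 0, 0, 0, 0, 0, 0], [-1, 0, 0, 0, 0, 0, 0], [-1, 0, 0, 0, 0, 0, 0]]
  ],
  "force": 30
}}

```text
t: 4.25
tool_pos: [0.5333, 0.0545, 0.0087]
orientation: [0.0, 0.986, 0.166, 0.001]
wrist_force: [-0.9, 0.7, 6.7]
grip_width: 0.0589
finger_force: 32.2
```

>>> {"fn": "drive_tool", "kwargs": {
  "commands": [
    [[-1, 0, 0, 0, 0, 0, 0], [-1, 0, 0, 0, 0, 0, 0], [-1, 0, 0, -0.1, 0, 0, 0], [-1, 0, 0, -0.2, 0, 0, 0], [-1, 0, 0, -0.2, 0, 0, 0], [-1, 0, 0, -0.2, 0, 0, 0], [-1, 0, 0, 0, 0, 0, 0], [-1, 0, 0, 0, 0, 0, 0]]
  ]
}}

```text
t: 5.05
tool_pos: [0.5333, 0.0545, 0.1487]
orientation: [0.0, 0.986, 0.166, 0.002]
wrist_force: [-1.0, -0.8, -1.2]
grip_width: 0.0588
finger_force: 32.8
```

```bash
python3 - <<'E'
from h import *
c=camera_info("wrist"); i=snapshot("wrist"); cv2.imwrite("pics/w4.png",i[:,:,::-1])
go([.5695,.238,.15]); z=observe()['tool_pos'][2]
for z in(z+.014,z+.022): print("dish",fitcircle(i,c,observe()['tool_pos'],z,.030,0,.008))
print("pan",fitcircle(i,c,(.569,.238),.074,.045,-1,.01),w2px(c,[.569,.238,.074]))
E
```

```text
t 5.1 at [0.5322 0.0544 0.1474] yaw 0.3337 tilt [ 1.e-04 -0.e+00 -1.e+00] shift [ 0.477 -0.806 -0.013] width 0.0589 F [ 0.   0.5 -1.2] 32.8
dish [24.1482  0.5277  0.0494]
dish [24.2097  0.5312  0.0534]
pan [92.5684  0.5705  0.241 ] [31.51489595 81.28232301]
```

View pics/w4.png

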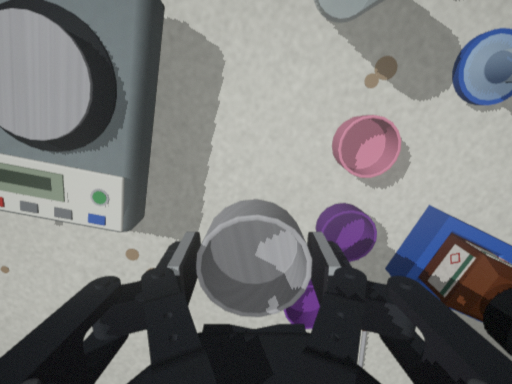

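The held dish's rim spans roughly x 197–310 and y 215–315, with the foot's far edge visible at y≈200. That suggests it's tilted in the grip, so I'll zoom in to check.

```bash
python3 - <<'E'
import cv2
a=cv2.imread("pics/w4.png")[190:335,170:340]
cv2.imwrite("pics/w4c.png",cv2.resize(a,None,fx=4,fy=4,interpolation=cv2.INTER_CUBIC))
E
```

```text
(no output)
```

View pics/w4c.png

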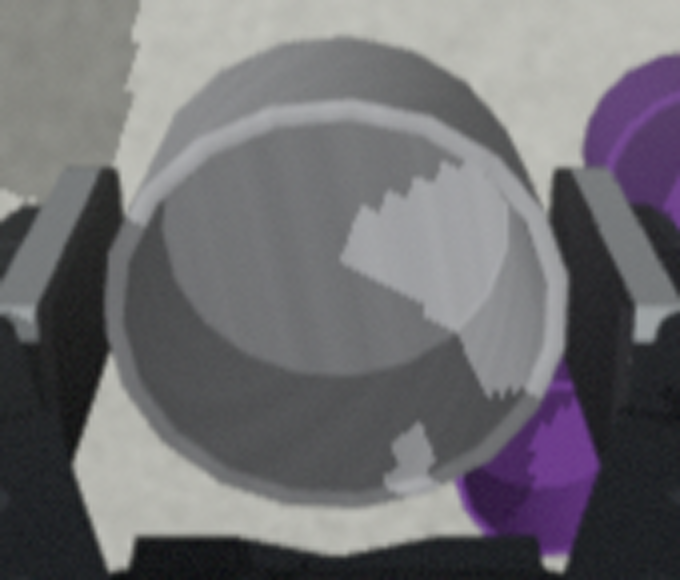

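```bash
cat > tilt.py <<'E'
from h import *
def tilt(w,top,bot,foot,c,o):
    T=rot(o['orientation']); a=np.linspace(0,2*np.pi,120)
    def pts(x,r,h):  # tool frame: x offset, z of dish middle, tilt about tool y; up=-z
        p=np.c_[r*np.cos(a),r*np.sin(a),np.full_like(a,-h)]
        p=R.from_euler('y',x[2]).apply(p)+[x[0],0,x[1]]
        return w2px(c,T.apply(p)+o['tool_pos'])
    def f(x):
        q=pts(x,.03,.014); g=pts(x,.029,-.014)
        return [np.ptp(q[:,0])-w,q[:,1].min()-top,q[:,1].max()-bot,g[:,1].min()-foot]
    s=least_squares(f,[0,-.005,.1],x_scale=[.01,.01,.1]); return s.x,s.fun
E
python3 - <<'E'
from tilt import *
c=camera_info("wrist");o=observe()
print(rot(o['orientation']).inv().apply(c['xyz']-o['tool_pos']), (rot(o['orientation']).inv()*rot(c['attitude'])).as_matrix().round(3))
print(tilt(116,214.5,316.7,199.3,c,o))
E
```

```text
[ 0.07520309  0.00047618 -0.14219628] [[-0.     0.958  0.288]
 [ 1.     0.    -0.001]
 [-0.001  0.288 -0.958]]
(array([-0.00500971, -0.00220536, -0.01158024]), array([-0.22828439,  0.02962956,  0.23325949, -0.28502572]))
```

The camera is pitched, and the fit shows the dish level in the grip (tilt about 0.01 rad), roughly 5 mm toward -x of the tool. Carrying it over the pan.

>>> {"fn": "drive_tool", "kwargs": {
  "commands": [
    [[-1, 0.1, -0.163, 0, 0, 0, 0], [-1, 0.1, -0.163, 0, 0, 0, 0], [-1, 0.1, -0.163, 0, 0, 0, 0], [-1, 0.1, -0.163, 0, 0, 0, 0], [-1, 0.1, -0.163, 0, 0, 0, 0], [-1, 0, 0, 0.1, 0, 0, 0], [-1, 0, 0, 0.1, 0, 0, 0], [-1, 0, 0, 0.05, 0, 0, 0]]
  ]
}}

```text
t: 5.9
tool_pos: [0.5713, 0.2405, 0.0937]
orientation: [0.001, 0.986, 0.166, -0.003]
wrist_force: [0.2, -0.0, -1.1]
grip_width: 0.0589
finger_force: 32.8
```

>>> {"fn": "drive_tool", "kwargs": {
  "commands": [
    [[-1, 0, 0, 0, 0, 0, 0], [-1, 0, 0, 0, 0, 0, 0], [-1, 0, 0, 0, 0, 0, 0], [-1, 0, 0, 0, 0, 0, 0], [-1, 0, 0, 0, 0, 0, 0], [-1, 0, 0, 0, 0, 0, 0], [-1, 0, 0, 0, 0, 0, 0], [-1, 0, 0, 0, 0, 0, 0]]
  ]
}}

```text
t: 6.7
tool_pos: [0.5737, 0.2412, 0.0974]
orientation: [-0.0, 0.986, 0.166, 0.0]
wrist_force: [0.4, 0.3, -0.7]
grip_width: 0.0586
finger_force: 32.8
```

```bash
python3 - <<'E'
from h import *
c=camera_info("wrist"); i=snapshot("wrist"); cv2.imwrite("pics/w5.png",i[:,:,::-1])
go([.575,.2415,.095])
j=cv2.resize(i[130:330,130:390,::-1],None,fx=3,fy=3,interpolation=cv2.INTER_CUBIC)
cv2.imwrite("pics/w5c.png",j)
E
```

```text
t 6.75 at [0.5737 0.2412 0.0974] yaw 0.3338 tilt [ 0.  0. -1.] shift [0.007 0.001 0.012] width 0.0589 F [-0.6 -0.1 -0.3] 32.8
```

View pics/w5c.png

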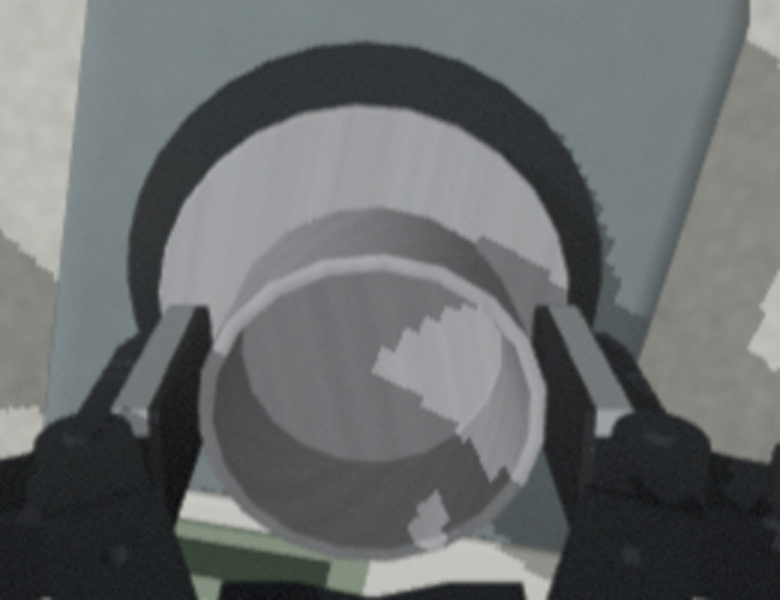

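The view shows the pan rim behind the held dish: its top edge is at crop (365,104) and its sides at x≈160 and 568. The dish rim spans x 200–546. I'll measure both in the same frame.

```bash
python3 - <<'E'
from tilt import *
c=camera_info("wrist");o=observe(); T=rot(o['orientation'])
i=cv2.imread("pics/w5.png")[:,:,::-1].copy()
print("dish x,z,tilt",tilt(346/3,130+256/3-.3,130+559/3-.3,130+208/3-.3,c,o))
g=cv2.GaussianBlur(cv2.cvtColor(i,cv2.COLOR_RGB2GRAY),(0,0),.7).astype(float)
P=[]
for r in range(0,1): pass
# pan edge: bright face -> dark ring, search along columns from above
for col in range(190,316,4):
    s=g[140:230,col]; d=np.diff(s); k=np.argmax(d); 
    if d[k]>12: P.append((col,140+k+.5))
W=np.array([px2w(c,p,.074) for p in P])
f=lambda x: np.hypot(W[:,0]-x[0],W[:,1]-x[1])-.045
s=least_squares(f,[.57,.241],loss='soft_l1',f_scale=.001); print(len(P),"pan",s.x,np.abs(s.fun).max(),np.median(np.abs(f(s.x))))
s3=least_squares(lambda x: np.hypot(W[:,0]-x[0],W[:,1]-x[1])-x[2],[.57,.241,.045],loss='soft_l1',f_scale=.001); print(s3.x)
print("pan in tool",T.inv().apply(np.r_[s.x,.074]-o['tool_pos']))
print("dish y in tool", T.inv().apply(px2w(c,(130+373/3-.3,130+400/3),o['tool_pos'][2]+.016)-o['tool_pos']))
E
```

```text
dish x,z,tilt (array([-0.00518619, -0.00160678,  0.00149399]), array([-0.1183922 ,  0.01791535,  0.12082219, -0.14997436]))
32 pan [0.57027746 0.24151881] 0.0004270205400489849 0.00016935701168985934
[0.57114912 0.24178729 0.04420584]
pan in tool [-0.00310153 -0.00136916  0.02336539]
dish y in tool [-0.0018225   0.00078852 -0.01600011]
```

>>> {"fn": "drive_tool", "kwargs": {
  "commands": [
    [[-1, 0.01, -0.01, 0.015, 0, 0, 0], [-1, 0, 0, 0.015, 0, 0, 0], [-1, 0, 0, 0.015, 0, 0, 0], [-1, 0, 0, 0.01, 0, 0, 0], [-1, 0, 0, 0, 0, 0, 0], [-1, 0, 0, 0, 0, 0, 0], [-1, 0, 0, 0, 0, 0, 0], [-1, 0, 0, 0, 0, 0, 0]]
  ]
}}

```text
t: 7.55
tool_pos: [0.575, 0.2438, 0.0865]
orientation: [-0.0, 0.986, 0.166, 0.0]
wrist_force: [-0.8, -0.1, -0.1]
grip_width: 0.059
finger_force: 32.8
```

>>> {"fn": "drive_tool", "kwargs": {
  "commands": [
    [[-1, 0, 0, 0.005, 0, 0, 0], [-1, 0, 0, 0.005, 0, 0, 0], [-1, 0, 0, 0.005, 0, 0, 0], [-1, 0, 0, 0.003, 0, 0, 0], [-1, 0, 0, 0, 0, 0, 0], [-1, 0, 0, 0, 0, 0, 0], [-1, 0, 0, 0, 0, 0, 0], [-1, 0, 0, 0, 0, 0, 0]]
  ]
}}

```text
t: 8.35
tool_pos: [0.5748, 0.2438, 0.0828]
orientation: [0.0, 0.986, 0.166, -0.0]
wrist_force: [-1.0, -0.4, 1.7]
grip_width: 0.0587
finger_force: 32.9
```

Contact is felt (force went from -0.7 to +1.7 N). Releasing now.

>>> {"fn": "drive_tool", "kwargs": {
  "commands": [
    [[-1, 0, 0, 0.002, 0, 0, 0], [0.45, 0, 0, 0, 0, 0, 0], [0.6, 0, 0, 0, 0, 0, 0], [1, 0, 0, 0, 0, 0, 0], [1, 0, 0, 0, 0, 0, 0], [1, 0, 0, 0, 0, 0, 0], [1, 0, 0, 0, 0, 0, 0], [1, 0, 0, 0, 0, 0, 0]]
  ]
}}

```text
t: 9.15
tool_pos: [0.5749, 0.2438, 0.0823]
orientation: [0.0, 0.986, 0.166, -0.0]
wrist_force: [0.1, 0.2, -0.5]
grip_width: 0.0856
finger_force: 0.0
```

>>> {"fn": "drive_tool", "kwargs": {
  "commands": [
    [[1, 0, 0, 0, 0, 0, 0], [1, 0, 0, -0.05, 0, 0, 0], [1, 0, 0, -0.1, 0, 0, 0], [1, 0, 0, -0.1, 0, 0, 0], [1, 0, 0, -0.1, 0, 0, 0], [1, 0, 0, 0, 0, 0, 0], [1, 0, 0, 0, 0, 0, 0], [1, 0, 0, 0, 0, 0, 0]]
  ]
}}

```text
t: 9.95
tool_pos: [0.5743, 0.2435, 0.1516]
orientation: [0.0, 0.986, 0.166, -0.001]
wrist_force: [0.1, 1.1, 0.4]
grip_width: 0.0855
finger_force: 0.0
```

```bash
python3 - <<'E'
from h import *
c=camera_info("wrist"); i=snapshot("wrist"); t=camera_info("top"); ti=snapshot("top")
cv2.imwrite("pics/w6.png",i[:,:,::-1]);cv2.imwrite("pics/top1.png",ti[:,:,::-1])
go([.5078,-.2767,.2])
for n,im,k in(("w",i,c),("t",ti,t)):
    print(n,"dish",fitcircle(im,k,(.571,.2415),.102,.030,0,.008),"pan",fitcircle(im,k,(.569,.2415),.074,.045,-1,.008))
e=cv2.resize(i[130:330,120:390,::-1],(400,300)); f=cv2.resize(ti[150:210,150:230,::-1],(400,300)); cv2.imwrite("pics/c6.png",np.hstack([e,f]))
E
```

```text
t 10.05 at [0.5742 0.2435 0.1513] yaw 0.3338 tilt [-1.8e-03 -8.0e-04 -1.0e+00] shift [-1.166  2.349 -0.241] width 0.0854 F [-0.5  0.3  0.5] 0.0
w dish [20.9711  0.5685  0.2405] pan [82.5469  0.5705  0.241 ]
t dish [12.58   0.564  0.247] pan [21.6714  0.565   0.241 ]
```

View pics/c6.png

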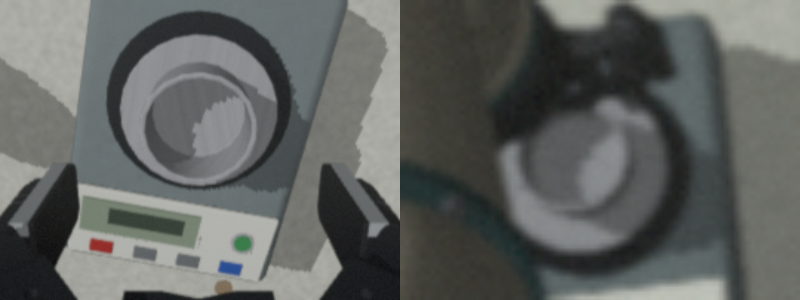

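That was my tenth and last picture. It shows the dish standing within the pan. The wrist fit puts it 2 mm off, while the top view is partly covered by the arm. I'll move to the cap and recheck numerically.

>>> {"fn": "drive_tool", "kwargs": {
  "commands": [
    [[1, -0.05, 0.1, -0.05, 0, 0, 0], [1, -0.1, 0.2, -0.05, 0, 0, 0], [1, -0.1, 0.2, 0, 0, 0, 0], [1, -0.1, 0.2, 0, 0, 0, 0], [1, -0.1, 0.2, 0, 0, 0, 0], [1, -0.1, 0.2, 0, 0, 0, 0], [1, -0.1, 0.2, 0, 0, 0, 0], [1, -0.1, 0.2, 0, 0, 0, 0]]
  ]
}}

```text
t: 10.85
tool_pos: [0.5307, -0.0905, 0.1717]
orientation: [-0.0, 0.986, 0.166, -0.0]
wrist_force: [0.5, 0.7, 0.4]
grip_width: 0.0852
finger_force: 0.0
```

>>> {"fn": "drive_tool", "kwargs": {
  "commands": [
    [[1, -0.1, 0.2, 0, 0, 0, 0], [1, -0.1, 0.2, 0, 0, 0, 0], [1, -0.1, 0.2, 0, 0, 0, 0], [1, -0.1, 0.2, 0, 0, 0, 0], [1, -0.05, 0.1, 0, 0, 0, 0], [1, 0, 0, 0, 0, 0, 0], [1, 0, 0, 0, 0, 0, 0], [1, 0, 0, 0, 0, 0, 0]]
  ]
}}

```text
t: 11.65
tool_pos: [0.5057, -0.2864, 0.1719]
orientation: [-0.001, 0.986, 0.167, -0.0]
wrist_force: [0.7, -0.2, 0.7]
grip_width: 0.085
finger_force: 0.0
```

```bash
python3 - <<'E'
from h import *
c=camera_info("wrist"); i=snapshot("wrist"); t=camera_info("top"); ti=snapshot("top")
cv2.imwrite("pics/w7.png",i[:,:,::-1]);cv2.imwrite("pics/top2.png",ti[:,:,::-1])
pan=fitcircle(ti,t,(.567,.2415),.074,.045,-1,.008); print("pan",pan)
for r in(.030,.027,.0285): print(r,"dish top2",fitcircle(ti,t,(.567,.2415),.102,r,0,.01))
def capc(im,k,z=.1265):
    h=cv2.cvtColor(np.ascontiguousarray(im),cv2.COLOR_RGB2HSV); m=((h[...,0]>4)&(h[...,0]<18)&(h[...,1]>140)&(h[...,2]>90)).astype(np.uint8)
    n,l,s,ce=cv2.connectedComponentsWithStats(m); b=1+np.argmax(s[1:,4]); print(s[b],ce[b]); return px2w(k,ce[b],z)
p0=capc(i,c); p=fitcircle(i,c,p0,.1265,.027,0,.01); print("cap",p0,p)
go([p[1],p[2],.1])
E
```

```text
pan [26.3799  0.567   0.242 ]
0.03 dish top2 [14.4155  0.5745  0.243 ]
0.027 dish top2 [17.3843  0.568   0.2425]
0.0285 dish top2 [16.8759  0.5675  0.2425]
[ 210  164   73   75 3059] [245.23896698 200.77116705]
cap [ 0.51471041 -0.27749172  0.1265    ] [23.5446  0.5107 -0.2785]
t 11.75 at [ 0.5059 -0.2865  0.1722] yaw 0.3365 tilt [-2.e-04  1.e-03 -1.e+00] shift [ 0.036 -0.029  0.361] width 0.0858 F [ 0.  -0.1  0.5] 0.0
```

Top2 puts the dish within 1 mm of the pan centre. The wrist camera has a few mm of bias, so I'll turn 90° above the cap and take a second view to cancel it.

>>> {"fn": "drive_tool", "kwargs": {
  "commands": [
    [[1, 0.02, -0.02, 0, 0, 0, -0.09], [1, 0, 0, 0, 0, 0, -0.09], [1, 0, 0, 0, 0, 0, -0.09], [1, 0, 0, 0, 0, 0, -0.09], [1, 0, 0, 0, 0, 0, -0.09], [1, 0, 0, 0, 0, 0, -0.09], [1, 0, 0, 0, 0, 0, -0.09], [1, 0, 0, 0, 0, 0, -0.09]]
  ]
}}

```text
t: 12.55
tool_pos: [0.5083, -0.282, 0.1725]
orientation: [-0.0, 0.741, 0.672, 0.0]
wrist_force: [-0.6, -0.3, -0.1]
grip_width: 0.0856
finger_force: 0.0
```

>>> {"fn": "drive_tool", "kwargs": {
  "commands": [
    [[1, 0, 0, 0, 0, 0, -0.09], [1, 0, 0, 0, 0, 0, -0.09], [1, 0, 0, 0, 0, 0, -0.09], [1, 0, 0, 0, 0, 0, 0], [1, 0, 0, 0, 0, 0, 0], [1, 0, 0, 0, 0, 0, 0], [1, 0, 0, 0, 0, 0, 0], [1, 0, 0, 0, 0, 0, 0]]
  ]
}}

```text
t: 13.35
tool_pos: [0.508, -0.2831, 0.1724]
orientation: [0.0, 0.586, 0.81, -0.0]
wrist_force: [-0.6, -0.2, 0.0]
grip_width: 0.0855
finger_force: 0.0
```

```bash
cat > cap.py <<'E'
from h import *
def capfit(im,k,p0=(.51,-.278),zt=.1265):
    h=cv2.cvtColor(np.ascontiguousarray(im),cv2.COLOR_RGB2HSV); m=((h[...,0]>3)&(h[...,0]<20)&(h[...,1]>120)&(h[...,2]>40)).astype(np.uint8)
    n,l,s,ce=cv2.connectedComponentsWithStats(m); b=1+np.argmax(s[1:,4])
    y,x=np.nonzero(l==b); H=cv2.convexHull(np.c_[x,y].astype(np.float32)); M=cv2.moments(H)
    obs=np.array([M['m10']/M['m00'],M['m01']/M['m00']])
    a=np.linspace(0,2*np.pi,90); C=np.c_[np.cos(a)*.027,np.sin(a)*.027,0*a]
    def hull(p):
        q=np.vstack([w2px(k,C+[p[0],p[1],z]) for z in(zt,zt-.028)]).astype(np.float32); return cv2.convexHull(q)
    def f(p):
        N=cv2.moments(hull(p)); return np.array([N['m10']/N['m00'],N['m01']/N['m00']])-obs
    r=least_squares(f,p0,x_scale=.001,diff_step=1e-3)
    return r.x,cv2.contourArea(H),cv2.contourArea(hull(r.x))
E
python3 - <<'E'
from cap import *
import json
c=camera_info("wrist"); o=observe(); i=snapshot("wrist"); cv2.imwrite("pics/w8.png",i[:,:,::-1])
print(capfit(i,c)); print("fc",fitcircle(i,c,(.51,-.278),.1265,.027,0,.01))
go([.508,-.278,.1]); print(o['qpos'].round(2))
t=camera_info("top"); print("top",capfit(cv2.imread("pics/top0.png")[:,:,::-1],t))
# first view: rebuild camera pose from the tool pose of then and the fixed mount
T=rot(o['orientation']); Cr=T.inv()*rot(c['attitude']); Cx=T.inv().apply(c['xyz']-o['tool_pos'])
y=.3365; T1=R.from_matrix(np.array([[np.cos(y),np.sin(y),0],[np.sin(y),-np.cos(y),0],[0,0,-1]])); q=(T1*Cr).as_quat()
c1=dict(intrinsics=c['intrinsics'],xyz=np.array([.5059,-.2865,.1722])+T1.apply(Cx),attitude=[q[3],*q[:3]])
print("w7",capfit(cv2.imread("pics/w7.png")[:,:,::-1],c1))
E
```

```text
(array([ 0.5104696 , -0.27870958]), 4292.5, 4550.349285162054)
fc [21.4482  0.5115 -0.2785]
t 13.4 at [ 0.5079 -0.2832  0.1724] yaw 1.8884 tilt [ 0.e+00 -2.e-04 -1.e+00] shift [0.024 0.008 0.362] width 0.085 F [-0.5 -0.5  0.2] 0.0
[ 0.77  0.64 -0.5   1.77  0.4   0.83  0.41]
top (array([ 0.50775679, -0.27683992]), 362.0, 441.9364707011264)
w7 (array([ 0.50937524, -0.28065916]), 4299.5, 4575.81904972659)
```

Both views agree on the cap at about (0.5105, -0.279). Descending and gripping the cap's upper part.

>>> {"fn": "drive_tool", "kwargs": {
  "commands": [
    [[1, 0.016, 0.019, 0.1, 0, 0, 0], [1, 0, 0, 0.1, 0, 0, 0], [1, 0, 0, 0.1, 0, 0, 0], [1, 0, 0, 0.06, 0, 0, 0], [1, 0, 0, 0, 0, 0, 0], [1, 0, 0, 0, 0, 0, 0], [1, 0, 0, 0, 0, 0, 0], [1, 0, 0, 0, 0, 0, 0]]
  ]
}}

```text
t: 14.2
tool_pos: [0.5111, -0.2793, 0.1013]
orientation: [0.001, 0.586, 0.81, 0.0]
wrist_force: [0.2, 0.2, -0.8]
grip_width: 0.0853
finger_force: 0.0
```

>>> {"fn": "drive_tool", "kwargs": {
  "commands": [
    [[-1, 0, 0, 0, 0, 0, 0], [-1, 0, 0, 0, 0, 0, 0], [-1, 0, 0, 0, 0, 0, 0], [-1, 0, 0, 0, 0, 0, 0], [-1, 0, 0, 0, 0, 0, 0], [-1, 0, 0, 0, 0, 0, 0], [-1, 0, 0, 0, 0, 0, 0], [-1, 0, 0, 0, 0, 0, 0]]
  ],
  "force": 70
}}

```text
t: 15.0
tool_pos: [0.5103, -0.2793, 0.1004]
orientation: [-0.0, 0.586, 0.81, -0.0]
wrist_force: [-1.3, -1.3, 4.6]
grip_width: 0.0524
finger_force: 72.1
```

>>> {"fn": "drive_tool", "kwargs": {
  "commands": [
    [[-1, 0, 0, 0.01, 0, 0, 0], [-1, 0, 0, 0.01, 0, 0, 0], [-1, 0, 0, 0.008, 0, 0, 0], [-1, 0, 0, 0, 0, 0, 0], [-1, 0, 0, 0, 0, 0, 0], [-1, 0, 0, 0, 0, 0, 0], [-1, 0, 0, 0, 0, 0, 0], [-1, 0, 0, 0, 0, 0, 0]]
  ]
}}

```text
t: 15.8
tool_pos: [0.5104, -0.2793, 0.0956]
orientation: [0.0, 0.586, 0.81, -0.0]
wrist_force: [-4.2, -0.6, 11.9]
grip_width: 0.0523
finger_force: 72.8
```

>>> {"fn": "drive_tool", "kwargs": {
  "commands": [
    [[-1, 0, 0, 0.003, 0, 0, -0.04], [-1, 0, 0, 0, 0, 0, -0.09], [-1, 0, 0, 0, 0, 0, -0.09], [-1, 0, 0, 0, 0, 0, -0.09], [-1, 0, 0, 0, 0, 0, -0.09], [-1, 0, 0, 0, 0, 0, -0.09], [-1, 0, 0, 0, 0, 0, -0.09], [-1, 0, 0, 0, 0, 0, -0.09]]
  ]
}}

```text
t: 16.6
tool_pos: [0.5114, -0.2785, 0.0953]
orientation: [0.001, 0.097, 0.995, 0.0]
wrist_force: [-3.4, 0.2, 11.9]
grip_width: 0.0518
finger_force: 72.9
```

>>> {"fn": "drive_tool", "kwargs": {
  "commands": [
    [[-1, 0, 0, 0, 0, 0, 0], [-1, 0, 0, 0, 0, 0, 0], [-1, 0, 0, 0, 0, 0, 0], [-1, 0, 0, 0, 0, 0, 0], [-1, 0, 0, 0, 0, 0, 0], [-1, 0, 0, 0, 0, 0, 0], [-1, 0, 0, 0, 0, 0, 0], [-1, 0, 0, 0, 0, 0, 0]]
  ]
}}

```text
t: 17.4
tool_pos: [0.5114, -0.2786, 0.0952]
orientation: [0.001, 0.1, 0.995, 0.0]
wrist_force: [-1.5, 0.2, 11.0]
grip_width: 0.052
finger_force: 72.9
```

```bash
python3 - <<'E'
from cap import *
go([.5105,-.279,.1]); o=observe(); print(o['ft_torque'].round(2),o['qpos'].round(2))
c=camera_info("wrist"); i=snapshot("wrist"); cv2.imwrite("pics/w9.png",i[:,:,::-1])
# black pointer on the orange top: dark pixels just inside the top's edge
T=rot(o['orientation']); p=o['tool_pos']; g=cv2.cvtColor(i,cv2.COLOR_RGB2HSV)[...,2]
for rr in(.020,.023,.0245):
    a=np.arange(-180,180,6); w=np.c_[p[0]+rr*np.cos(np.radians(a)),p[1]+rr*np.sin(np.radians(a)),0*a+.121]
    q=np.round(w2px(c,w)).astype(int); print(rr,[(int(A),int(g[y,x])) for A,(x,y) in zip(a,q) if 0<=y<384 and g[y,x]<110])
E
```

```text
t 17.4 at [ 0.5114 -0.2786  0.0952] yaw 2.9418 tilt [ 1.7e-03 -1.0e-04 -1.0e+00] shift [ 0.004 -0.003 -0.024] width 0.052 F [-1.5  0.2 11. ] 72.9
[0.19 0.6  0.08] [ 0.88  0.81 -0.71  1.82  0.73  0.79  1.16]
0.02 []
0.023 [(48, 92), (54, 76)]
0.0245 [(48, 83), (54, 106)]
```

The pointer now sits at about 51° in the world frame, roughly 56° from the jar's x, so the cap turned with the gripper. Lifting.

>>> {"fn": "drive_tool", "kwargs": {
  "commands": [
    [[-1, 0, 0, -0.02, 0, 0, 0], [-1, 0, 0, -0.02, 0, 0, 0], [-1, 0, 0, -0.02, 0, 0, 0], [-1, 0, 0, 0, 0, 0, 0], [-1, 0, 0, 0, 0, 0, 0], [-1, 0, 0, 0, 0, 0, 0], [-1, 0, 0, 0, 0, 0, 0], [-1, 0, 0, 0, 0, 0, 0]]
  ]
}}

```text
t: 18.25
tool_pos: [0.5104, -0.279, 0.1059]
orientation: [-0.0, 0.1, 0.995, 0.0]
wrist_force: [0.6, -0.2, 0.2]
grip_width: 0.0523
finger_force: 72.9
```

>>> {"fn": "drive_tool", "kwargs": {
  "commands": [
    [[-1, 0, 0, -0.05, 0, 0, 0], [-1, 0, 0, -0.08, 0, 0, 0], [-1, 0, 0, -0.08, 0, 0, 0], [-1, 0, 0, -0.07, 0, 0, 0], [-1, 0, 0, 0, 0, 0, 0], [-1, 0, 0, 0, 0, 0, 0], [-1, 0, 0, 0, 0, 0, 0], [-1, 0, 0, 0, 0, 0, 0]]
  ]
}}

```text
t: 19.05
tool_pos: [0.51, -0.2789, 0.1615]
orientation: [-0.001, 0.1, 0.995, 0.0]
wrist_force: [-0.2, -0.2, 0.5]
grip_width: 0.0521
finger_force: 73.0
```

```bash
python3 - <<'E'
from cap import *
go([.5105,-.279,.162]); t=camera_info("top"); s=camera_info("scene"); ti=snapshot("top"); si=snapshot("scene"); cv2.imwrite("pics/s9.png",si[:,:,::-1])
print("pan",fitcircle(ti,t,(.567,.2415),.074,.045,-1,.006),"dish",fitcircle(ti,t,(.567,.2415),.102,.0285,0,.008))
# scene view: orange blob centre against the cap's expected place
h=cv2.cvtColor(si,cv2.COLOR_RGB2HSV); m=((h[...,0]>3)&(h[...,0]<20)&(h[...,1]>150)&(h[...,2]>60)).astype(np.uint8)
n,l,q,ce=cv2.connectedComponentsWithStats(m); print([(q[k].tolist()) for k in range(1,n) if q[k,4]>25])
print(w2px(s,[.5105,-.279,.174]),w2px(s,[.5105,-.279,.110]))
e=camera_info("scene"); p=w2px(e,[.5105,-.279,.09]); x,y=p.astype(int); print(si[y-6:y+14:3,x-6:x+7:4].tolist())
E
```

```text
t 19.05 at [ 0.51   -0.2789  0.1615] yaw 2.9413 tilt [-1.2e-03  5.0e-04 -1.0e+00] shift [-0.003  0.    -0.003] width 0.0521 F [-0.2 -0.2  0.5] 73.0
pan [25.7852  0.567   0.242 ] dish [16.7589  0.5675  0.2425]
[[442, 43, 70, 18, 124], [202, 126, 8, 11, 63], [221, 165, 14, 11, 85]]
[209.76523173 129.23738408] [210.85259133 145.55939076]
[[[100, 97, 85], [152, 149, 142], [142, 140, 133], [130, 128, 119]], [[138, 135, 127], [168, 165, 157], [145, 142, 135], [132, 130, 123]], [[110, 106, 101], [159, 156, 150], [157, 154, 147], [132, 131, 123]], [[90, 88, 85], [159, 156, 148], [161, 158, 150], [114, 112, 107]], [[140, 140, 131], [194, 193, 183], [197, 195, 185], [13, 13, 16]], [[119, 112, 104], [197, 194, 185], [97, 96, 91], [20, 22, 22]], [[101, 94, 86], [165, 149, 139], [96, 78, 69], [35, 33, 33]]]
```

```bash
python3 -c "
from bench import *
print(close_job())"
```

```text
the job is handed in; nothing more can be done
None
```

The job is handed in at about 19 s, but `close_job()` gave no verdict: by my measurements the dish stands within about 2 mm of the pan's centre, and the twisted-off cap is held level about 50 mm above the open jar, which the wrist force and scene view indicate stayed in its well.

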